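# Assemble the signal box and the water tower on the model railway

### The arm

A 6-joint arm with a two-finger parallel gripper is mounted at the origin on the work surface. World frame = base frame: x ahead of the robot, y to its left, z up, the work surface at z = 0. Lengths are in m, angles in rad, forces in N, time in s.
With the tool pointing down it reaches from about 0.15 to 0.775 m from the base axis. Payload 6.1 kg.
Tool frame: the origin (TCP) lies at the very end of the fingers, on their centre line; the grasp point (between the pads) lies 19 mm behind it (r.tcp_to_grasp is the distance from the TCP to the grasp point, in m); z points along the fingers, y is the line along which they close (so a half turn about z gives the same grasp; the last joint's range is limited). The gripper opens to 85 mm and grips with 20 to 120 N. Pads are 22 mm wide; open, the fingers measure 114 mm over their backs; the gripper's body (76 mm by 85 mm) begins 54 mm behind the grasp point. The pads swing forward as they close: fully open they stand 13 mm farther back than shut.
Start: joints at [1.328, 0.126, -0.04, 1.405, 0, 1.571], TCP at [0.126, 0.51, 0.231] pointing down, gripper open.
Joint ranges: [-2.72, 2.72], [-0.95, 1.95], [-1.27, 1.35], [-1.78, 2.02], [-1.46, 1.47], [-3.14, 3.14]. Speed limits (rad/s): [2.39, 2.39, 3.01, 3.14, 3.14, 3.14].

### API

Orientations are given as a unit quaternion [w, x, y, z].
In Python, from rig import r, vision, order gives the robot as it stands.
- The arm moves only by the shell command python3 -m inch 'ROWS' [OPENING] [FORCE]. ROWS is JSON, a list of rows, each an object of numbers: "tx", "ty", "tz": the shift along the tool's x, y, z in mm; "ax", "ay", "az": the turn, a rotation vector about the tool's x, y, z in degrees. A call has 1 to 5 rows; each row is the pose to reach, as a shift and turn from the pose commanded when the call began, along the tool's axes at that moment; what a row does not reach only later rows make up. A row lasts 1/8 s, in which the tool goes at most 62.5 mm and 10.7 degrees, less where a joint would pass 70% of its speed; a pose out of reach is approached as far as the arm can. A call with a gripper value outside its range is refused whole. OPENING is the gripper's target within -1 to 1 (shut at 1, half-way at 0, fully open at -1), set as the call begins (- or left out, the last holds). The fingers move at their own pace and stop on an object; FORCE is the grip in N (left out, the last holds). Time passes only in rows, so rows that repeat a pose let the fingers close. It gives the time, the measured TCP pose, the force, the opening and the grip force at its end, in the units of the state.
- r.state(): the state, without advancing time (a new reading comes with each control period).
- vision.get_image(name): name is "side" or "top" or "wrist"; returns a dict with "frame" (420x560x3 uint8, blue, green, red), "fx", "fy", "cx", "cy" (pixels), "rvec" (rotation vector, rad) and "tvec" (3), from world to camera coordinates, as OpenCV has them. Camera axes: x right, y down, z forward; pixel columns grow to the right and rows downward; lengths in m; the calibration is good to about 2 mm. A picture is of the moment at which its call begins. There is no depth.
- order.sign_off(): hands the job in; it is judged then, once.
The state is a dict: "t": time; "joint_positions": joint angles; "joint_velocities": joint speeds; "joint_torque": joint torques, N m; "tool_pos": TCP position; "tcp_rot": TCP orientation; "wrist_force": force on the tool from outside, world axes, zero at the start; "moment": the same for the moment, N m; "opening": opening from 0.0 (shut) to 1.0 (fully open); "gripper_force": force on a finger pad.
Only numpy, scipy, OpenCV 4.12 (cv2) and the standard library are available. Lean on these libraries where they do the work, as an engineer would, in place of code of your own. Each camera call takes 0.05 s, during which the arm holds its last target. There are 200 camera calls.

### The job

Put the two model buildings together on their footings on the layout. On the rectangular footing build the signal box: brick ground storey first, the timber upper storey on it, the roof on top, each centred and square with what is below it; on the round footing build the water tower: the brick pillar upright in the middle, the tank upright and centred on top of it. Leave the jar, the roll of tape and the glue bottle as they are.

Things in the scene. Friction and masses are not known exactly. Their poses are not given: they have to be found in the camera images.
- ground_mid (a point): Ground storey of the signal box: a loose solid brick-walled block, 104 (its x) x 60 (its y) x 48 mm high, with a flat top (grey) and three windows along each long side. Stands upright on the table. The point is its centre, 24 mm above its underside; x runs along its length, z up. Either way round is right.
- upper_mid (a point): Upper storey of the signal box: a loose solid pale timber block with many windows all round, 80 (x) x 50 (y) x 44 mm high, flat top; clearly smaller than the ground storey. Stands upright on the table. The point is its centre, 22 mm above its underside; x along its length, z up. Either way round is right.
- roof_mid (a point): Signal-box roof: loose grey gable, 92 (x, along the ridge) x 60 (y) mm, flat underside on the table, ridge 29 mm up. A box-shaped ventilator (white, grey top), 44 (x) x 24 (y) mm with upright sides, straddles mid-ridge and rises to 54 mm: grip it across its 24 mm from above. The point is on the middle axis inside the ventilator, 44 mm above the underside; z up. Either way round is right.
- pillar_mid (a point): Pillar of the water tower: a loose upright round brick column, 50 mm in diameter and 64 mm high, flat ends. Slimmer and taller than the tank. The point is its centre, 32 mm above its underside; z up along its axis.
- tank_mid (a point): Tank of the water tower: a loose upright round grey metal drum with dark bands and a little 2 mm thick hatch on its top, 66 mm in diameter and 44 mm high, flat underside. The point is its centre, 22 mm above its underside; z up along its axis.
- pad_rect_top (a point): Footing of the signal box: a fixed flat concrete slab, 120 (x) x 76 (y) mm, 6 mm high. The point is the centre of its top, 6 mm above the table; x along its length, z up.
- pad_round_top (a point): Footing of the water tower: a fixed flat round concrete disc, 84 mm in diameter, 6 mm high. The point is the centre of its top, 6 mm above the table; z up.
- jar_mid (a point): Bystander: loose pale jar with a yellow lid, 60 mm in diameter, 95 mm high, standing among the parts. The point is its centre, half-way up. To be left as it is.
- tape_mid (a point): Bystander: loose roll of tape lying flat, 64 mm in outer diameter, 22 mm high. The point is its centre, half-way up. To be left as it is.
- glue_mid (a point): Bystander: loose white glue bottle with a red cap, 44 mm in diameter, 110 mm high, standing among the parts. The point is its centre, half-way up. To be left as it is.

How it is judged:
At the end, for the whole second after the job is handed in: Rectangular footing: ground storey, upper storey, roof; round footing: pillar, tank. Each rests upright (0.06 rad) on the one below: right height within 4 mm, centred within 10 mm; signal-box parts also square within 0.175 rad, either way round. All stays so for a second (horizontal distance between ground_mid and pad_rect_top below 0.01 m and z of ground_mid in the frame of pad_rect_top between 0.02 and 0.028 m and angle between each of ground_mid, upper_mid, roof_mid, pillar_mid, tank_mid's own z axis and vertical below 0.06 rad and angle between the x axis of ground_mid and the x axis of pad_rect_top, either way round below 0.175 rad and horizontal distance between upper_mid and ground_mid below 0.01 m and z of upper_mid in the frame of ground_mid between 0.042 and 0.05 m and angle between the x axis of upper_mid and the x axis of ground_mid, either way round below 0.175 rad and horizontal distance between roof_mid and upper_mid below 0.01 m and z of roof_mid in the frame of upper_mid between 0.062 and 0.07 m and angle between the x axis of roof_mid and the x axis of upper_mid, either way round below 0.175 rad and horizontal distance between pillar_mid and pad_round_top below 0.01 m and z of pillar_mid in the frame of pad_round_top between 0.028 and 0.036 m and horizontal distance between tank_mid and pillar_mid below 0.01 m and z of tank_mid in the frame of pillar_mid between 0.05 and 0.058 m); the robot touches nothing.
It fails at once if the jar is shifted more than 20 mm or tipped (distance of jar_mid from where it was at the start of the episode above 0.02 m or angle between jar_mid's own z axis and vertical above 0.3 rad).
It fails at once if the roll of tape is shifted more than 20 mm or tipped (distance of tape_mid from where it was at the start of the episode above 0.02 m or angle between tape_mid's own z axis and vertical above 0.3 rad).
It fails at once if the glue bottle is shifted more than 20 mm or tipped (distance of glue_mid from where it was at the start of the episode above 0.02 m or angle between glue_mid's own z axis and vertical above 0.3 rad).
It also fails if it takes over 147 s, if anything falls off the work surface, if the arm or the gripper's body presses on something with over 40 N, if the wrist force passes 120 N, or if a joint passes its speed limit or range.

## Working session

There is one attempt and no reset: what is moved stays moved. The work goes in short steps, Python scripts to look and compute and a shell command to move; the robot and the scene stay as the last step left them, time stands still between calls to the robot, and variables do not carry over. Pictures are saved under pics/ and viewed, at most 14 in all, crops included, and the job is handed in when it is done.

```bash
ls; mkdir -p pics; python3 - <<'E'
from rig import r, vision
import cv2
s=r.state();print(s)
for n in("top","side"):
    d=vision.get_image(n);cv2.imwrite(f"pics/{n}0.png",d["frame"]);print(n,{k:v for k,v in d.items() if k!="frame"})
E
```

```text
pics
{'t': 0.0, 'joint_positions': array([ 1.32797206e+00,  1.26379065e-01, -4.06059554e-02,  1.40536986e+00,
        2.11160723e-05,  1.57080279e+00]), 'joint_velocities': array([-9.78033656e-05,  8.18914814e-04, -5.74557666e-04, -6.31794957e-04,
       -1.26066639e-03, -2.20120523e-06]), 'joint_torque': array([-2.71958734e-04, -4.35912752e+01,  3.52924633e+01,  1.71681528e-02,
        1.63969685e-05,  8.21884811e-06]), 'tool_pos': array([0.12613283, 0.50921703, 0.23052988]), 'tcp_rot': array([-1.04859013e-04,  1.21117248e-01,  9.92637902e-01, -7.72260338e-04]), 'wrist_force': array([ 0.08790706, -0.28030327,  0.2404357 ]), 'moment': array([ 0.04004392, -0.00630972, -0.00912002]), 'gripper_force': 0.0, 'opening': 1.001490008444746}
top {'fx': 386.50157042751437, 'fy': 386.50157042751437, 'cx': 286.83048840242054, 'cy': 207.3143683810733, 'rvec': array([ 2.11324901, -2.12882401,  0.1871891 ]), 'tvec': array([0.02131132, 0.53760194, 1.13986322])}
side {'fx': 494.0969501360953, 'fy': 494.0969501360953, 'cx': 277.86224072182927, 'cy': 204.88099923431915, 'rvec': array([ 2.07961445, -0.5430111 ,  0.27471052]), 'tvec': array([-0.44903198,  0.1981279 ,  1.05833938])}
```

View pics/top0.png

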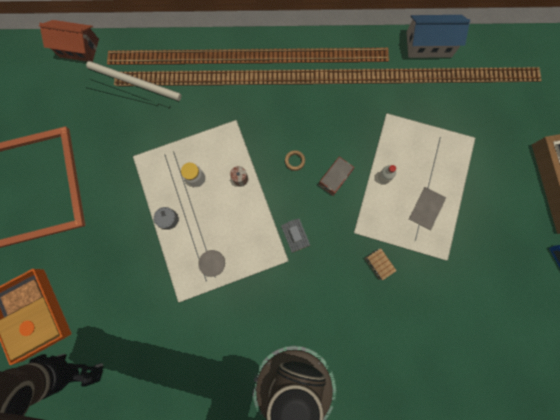

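View pics/side0.png

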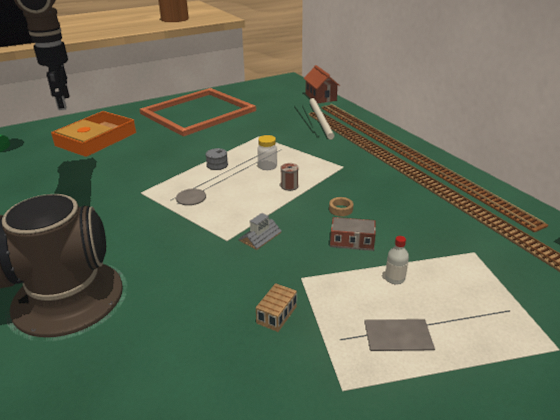

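The top view shows round pad (212,263), tank (165,218), pillar (238,176), jar (191,173), roof (296,235), ground (337,176), upper (381,264), rect pad (427,208), glue (390,172) and tape (295,160). The side view agrees. I'll enlarge the top view and cast rays.

```bash
cat > h.py <<'E'
import numpy as np, cv2
from rig import r, vision
from scipy.spatial.transform import Rotation as R
def ray(d,px,z):
    M=cv2.Rodrigues(d["rvec"])[0]; c=-M.T@d["tvec"]
    v=M.T@np.array([(px[0]-d["cx"])/d["fx"],(px[1]-d["cy"])/d["fy"],1]); return c+v*(z-c[2])/v[2]
def proj(d,P):
    M=cv2.Rodrigues(d["rvec"])[0]; p=M@np.array(P)+d["tvec"]
    return [d["fx"]*p[0]/p[2]+d["cx"],d["fy"]*p[1]/p[2]+d["cy"]]
def pose():
    s=r.state(); w,x,y,z=s["tcp_rot"]; return s["tool_pos"],R.from_quat([x,y,z,w]),s
def goto(x,y,z,yaw=None):
    """tool-frame shift (mm) and az (deg) to reach TCP xyz with tool y (closing line) at world angle yaw (deg), mod 180"""
    p,q,s=pose(); t=q.as_matrix().T@(np.array([x,y,z])-p)*1000
    Y=q.as_matrix()[:,1]; cur=np.degrees(np.arctan2(Y[1],Y[0])); a=0
    if yaw is not None: a=-((yaw-cur+90)%180-90)   # tool z down
    print("t=%.2f tcp"%s["t"],(p*1000).round(1),"cur yaw %.1f"%cur,"j6 %.2f"%s["joint_positions"][5],"tilt deg %.2f"%np.degrees(np.arccos(-q.as_matrix()[2,2])))
    print("-> tx %.1f ty %.1f tz %.1f az %.1f"%(*t,a))
E
python3 - <<'E'
from h import *
d=vision.get_image("top"); f=d["frame"]
c=f[110:300,130:480]; cv2.imwrite("pics/top_crop.png",cv2.resize(c,None,fx=2.28,fy=2.28,interpolation=cv2.INTER_CUBIC))
for n,px,z in[("tank",(165,218),.044),("pillar",(238,176),.064),("jar",(191,171),.095),("roof",(296,235),.054),("ground",(337,176),.048),("upper",(381,264),.044),("padr",(427,208),.006),("padc",(212,263),.006),("glue",(392,168),.11),("tape",(295,160),.022)]: print(n,ray(d,px,z).round(4))
M=cv2.Rodrigues(d["rvec"])[0];print(-M.T@d["tvec"])
E
```

```text
tank [0.5084 0.3936 0.044 ]
pillar [0.6348 0.1675 0.064 ]
jar [0.6432 0.3056 0.095 ]
roof [ 0.4515 -0.0099  0.054 ]
ground [ 0.6364 -0.1401  0.048 ]
upper [ 0.3633 -0.2644  0.044 ]
padr [ 0.54   -0.4283  0.006 ]
padc [0.3714 0.252  0.006 ]
glue [ 0.6427 -0.2961  0.11  ]
tape [ 0.6979 -0.0098  0.022 ]
[0.31966585 0.00831671 1.21922219]
```

View pics/top_crop.png

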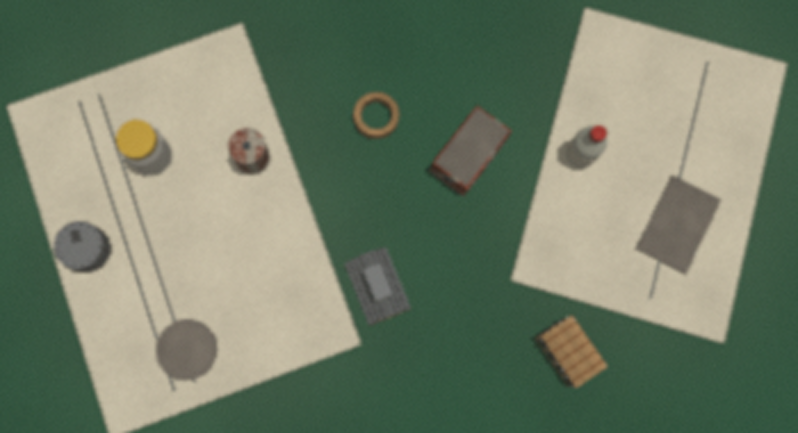

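```bash
python3 - <<'E'
from h import *
d=vision.get_image("top")
def q(n,z,pts):
    P=np.array([ray(d,(x/2.28+130,y/2.28+110),z)[:2] for x,y in pts]).astype(np.float32)
    c,sz,a=cv2.minAreaRect(P*1000); 
    L=a if sz[0]>sz[1] else a+90
    print(n,np.array(c).round(1),np.round(sz,1),"long axis yaw %.1f short %.1f"%((L+90)%180-90,(L+180)%180-90))
q("padr",.006,[(675,176),(720,198),(685,273),(636,248)])
q("ground",.048,[(480,108),(511,131),(465,190),(433,165)])
q("upper",.044,[(572,317),(607,365),(577,387),(540,340)])
q("roof",.0,[(347,263),(387,249),(409,308),(372,323)])
q("padc",.006,[(157,350),(187,320),(217,350),(187,380)])
q("tank",.044,[(55,246),(81,221),(107,246),(81,271)])
q("pillar",.064,[(229,147),(248,128),(267,147),(248,166)])
goto(.590,-.14,.22,None)
E
```

```text
padr [ 540.7 -429.7] [ 74.2 119.7] long axis yaw -28.3 short 61.7
ground [ 639.3 -141.3] [ 55.4 105.5] long axis yaw -39.6 short 50.4
upper [ 361.6 -266. ] [76.4 53. ] long axis yaw 34.4 short -55.6
roof [456.2 -10.1] [90.2 59.3] long axis yaw 19.5 short -70.5
padc [369.8 251.9] [59.2 56.9] long axis yaw 45.8 short -44.2
tank [508.7 392. ] [51.9 47.9] long axis yaw 46.9 short -43.1
pillar [639.7 165.2] [38.7 36.7] long axis yaw 44.4 short -45.6
t=0.20 tcp [126.1 509.4 230.8] cur yaw 76.1 j6 1.57 tilt deg 0.06
-> tx -606.4 ty -518.8 tz 11.3 az 0.0
```

```bash
python3 -m inch '[{"tx":-40,"ty":-34},{"tx":-86,"ty":-74},{"tx":-132,"ty":-113},{"tx":-178,"ty":-153},{"tx":-224,"ty":-192}]' -1 60; python3 -m inch '[{"tx":-46,"ty":-39},{"tx":-92,"ty":-78},{"tx":-138,"ty":-118},{"tx":-184,"ty":-157},{"tx":-230,"ty":-196}]'; python3 -m inch '[{"tx":-46,"ty":-39,"az":5},{"tx":-92,"ty":-78,"az":12},{"tx":-125,"ty":-107,"az":20},{"tx":-152,"ty":-130,"az":25.7},{"tx":-152,"ty":-130,"az":25.7}]'
python3 - <<'E'
from h import *
goto(.6393,-.1413,.2,50.4)
d=vision.get_image("wrist");cv2.imwrite("pics/w1.png",d["frame"]);M=cv2.Rodrigues(d["rvec"])[0];print(-M.T@d["tvec"]);print(proj(d,[.6393,-.1413,.048]))
E
```

```text
t=0.20 tcp [126.1 509.4 230.8] cur yaw 76.1 j6 1.57 tilt deg 0.06
-> tx -654.5 ty -508.2 tz 31.3 az 25.7
[0.04448768 0.5296258  0.37539003]
[np.float64(-50.72387305677938), np.float64(599.1416542871968)]invalid input
invalid input
invalid input
```

View pics/w1.png

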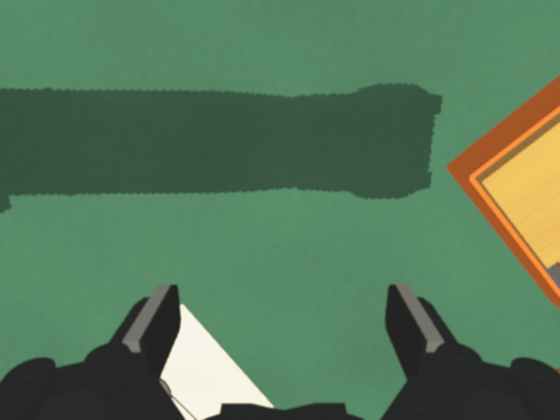

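The wrist image shows only empty table and the fingers, because all three moves were refused. I'll retry with all keys present.

```bash
python3 -m inch '[{"tx":-40,"ty":-34,"tz":0,"ax":0,"ay":0,"az":0},{"tx":-86,"ty":-74,"tz":0,"ax":0,"ay":0,"az":0},{"tx":-132,"ty":-113,"tz":0,"ax":0,"ay":0,"az":0},{"tx":-178,"ty":-153,"tz":0,"ax":0,"ay":0,"az":0},{"tx":-224,"ty":-192,"tz":0,"ax":0,"ay":0,"az":0}]' -1 60; python3 -c "from h import *;goto(.62,-.14,.2,50.4)"; python3 -m inch
```

```text
t: 0.88
tool_pos: [0.2981, 0.2677, 0.2314]
tcp_rot: [0.0, 0.121, 0.993, 0.0]
wrist_force: [1.5, -0.4, 0.9]
opening: 0.996
gripper_force: 0.0
t=0.88 tcp [298.1 267.7 231.4] cur yaw 76.1 j6 0.97 tilt deg 0.04
-> tx -410.2 ty -318.7 tz 31.4 az 25.7invalid input
```

```bash
cat >> h.py <<'E'
def look(x,y,z,yaw,back=.06):
    a=np.radians(yaw); goto(x+back*np.sin(a),y-back*np.cos(a),z,yaw)
E
python3 -c "from h import *;look(.6393,-.1413,.2,50.4)"
```

```text
t=0.88 tcp [298.1 267.7 231.4] cur yaw 76.1 j6 0.97 tilt deg 0.04
-> tx -483.3 ty -341.3 tz 31.4 az 25.7
```

```bash
python3 -m inch '[{"tx":-48,"ty":-34,"tz":0,"ax":0,"ay":0,"az":0},{"tx":-97,"ty":-68,"tz":0,"ax":0,"ay":0,"az":0},{"tx":-145,"ty":-102,"tz":0,"ax":0,"ay":0,"az":0},{"tx":-193,"ty":-136,"tz":0,"ax":0,"ay":0,"az":0},{"tx":-242,"ty":-170,"tz":0,"ax":0,"ay":0,"az":0}]' >/dev/null; python3 -m inch '[{"tx":-48,"ty":-34,"tz":6,"ax":0,"ay":0,"az":6},{"tx":-97,"ty":-68,"tz":12,"ax":0,"ay":0,"az":12},{"tx":-145,"ty":-102,"tz":20,"ax":0,"ay":0,"az":18},{"tx":-193,"ty":-136,"tz":26,"ax":0,"ay":0,"az":22},{"tx":-241,"ty":-171,"tz":31,"ax":0,"ay":0,"az":25.7}]'; python3 -m inch '[{"tx":0,"ty":0,"tz":0,"ax":0,"ay":0,"az":0}]'
python3 - <<'E'
from h import *
goto(.6393,-.1413,.2,50.4)
d=vision.get_image("wrist");cv2.imwrite("pics/w2.png",d["frame"]);print(proj(d,[.6393,-.1413,.048]))
E
```

```text
t: 2.12
tool_pos: [0.6853, -0.1793, 0.1997]
tcp_rot: [-0.0, 0.34, 0.94, 0.0]
wrist_force: [-0.1, 0.8, 0.4]
opening: 1.0
gripper_force: 0.0
t: 2.25
tool_pos: [0.6855, -0.181, 0.1959]
tcp_rot: [-0.002, 0.341, 0.94, -0.0]
wrist_force: [0.0, 0.4, 0.3]
opening: 0.999
gripper_force: 0.0
t=2.25 tcp [ 685.5 -181.   195.9] cur yaw 50.2 j6 0.44 tilt deg 0.26
-> tx 61.0 ty 0.9 tz -3.9 az -0.2
[np.float64(283.9162993738867), np.float64(117.97378643866735)]
```

View pics/w2.png

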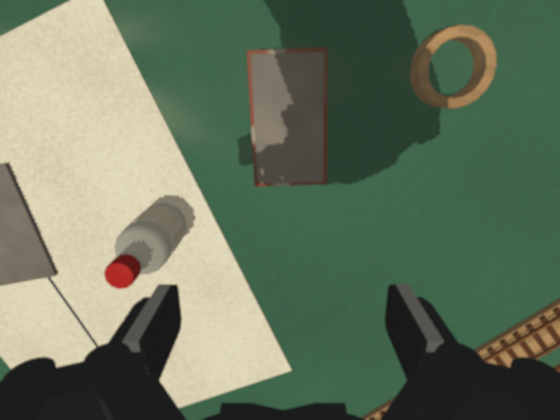

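Wrist view: the ground storey's top corners are about (249,51), (327,49), (326,183), (257,185). It's nearly aligned with the tool.

```bash
cat >> h.py <<'E'
def rect(d,pts,z):
    P=np.array([ray(d,p,z)[:2] for p in pts]).astype(np.float32)*1000
    c,sz,a=cv2.minAreaRect(P); L=a if sz[0]>sz[1] else a+90
    e=[np.linalg.norm(P[i]-P[i-1]).round(1) for i in range(len(P))]
    print("c",np.array(c).round(1),"mean",P.mean(0).round(1),np.round(sz,1),e,"long %.1f short %.1f"%((L+90)%180-90,(L+180)%180-90))
    for i in range(len(P)): v=P[i]-P[i-1]; print("edge yaw %.1f"%(np.degrees(np.arctan2(v[1],v[0]))%180))
E
python3 - <<'E'
from h import *
d=vision.get_image("wrist")
rect(d,[(249,51),(327,49),(326,183),(257,185)],.048)
E
```

```text
c [ 643.1 -137.5] mean [ 643.3 -137.5] [ 58.1 103.1] [np.float32(103.0), np.float32(58.1), np.float32(102.6), np.float32(57.7)] long -37.9 short 52.1
edge yaw 142.3
edge yaw 51.6
edge yaw 142.1
edge yaw 52.0
```

```bash
python3 -c "from h import *;goto(.643,-.1375,.012,52)"
```

```text
t=2.35 tcp [ 684.1 -178.1  198.9] cur yaw 50.4 j6 0.44 tilt deg 0.14
-> tx 57.2 ty 5.2 tz 187.0 az -1.6
```

```bash
python3 -m inch '[{"tx":30,"ty":3,"tz":0,"ax":0,"ay":0,"az":-1},{"tx":58,"ty":5,"tz":30,"ax":0,"ay":0,"az":-1.6},{"tx":58,"ty":5,"tz":80,"ax":0,"ay":0,"az":-1.6},{"tx":58,"ty":5,"tz":125,"ax":0,"ay":0,"az":-1.6},{"tx":58,"ty":5,"tz":150,"ax":0,"ay":0,"az":-1.6}]'; python3 -m inch '[{"tx":0,"ty":0,"tz":20,"ax":0,"ay":0,"az":0},{"tx":0,"ty":0,"tz":37,"ax":0,"ay":0,"az":0},{"tx":0,"ty":0,"tz":37,"ax":0,"ay":0,"az":0},{"tx":0,"ty":0,"tz":37,"ax":0,"ay":0,"az":0}]'; python3 -m inch '[{"tx":0,"ty":0,"tz":0,"ax":0,"ay":0,"az":0},{"tx":0,"ty":0,"tz":0,"ax":0,"ay":0,"az":0},{"tx":0,"ty":0,"tz":0,"ax":0,"ay":0,"az":0},{"tx":0,"ty":0,"tz":0,"ax":0,"ay":0,"az":0},{"tx":0,"ty":0,"tz":0,"ax":0,"ay":0,"az":0}]' 1 60
```

```text
t: 2.98
tool_pos: [0.6408, -0.1351, 0.0492]
tcp_rot: [-0.001, 0.325, 0.946, -0.0]
wrist_force: [0.3, 0.3, 0.4]
opening: 1.002
gripper_force: 0.0
t: 3.48
tool_pos: [0.6433, -0.1367, 0.0145]
tcp_rot: [0.001, 0.325, 0.946, 0.0]
wrist_force: [0.4, -0.5, 0.3]
opening: 1.001
gripper_force: 0.0
t: 4.1
tool_pos: [0.6436, -0.1372, 0.0145]
tcp_rot: [0.001, 0.326, 0.945, 0.0]
wrist_force: [0.8, -0.1, 7.1]
opening: 0.691
gripper_force: 66.1
```

```bash
python3 -m inch '[{"tx":0,"ty":0,"tz":-15,"ax":0,"ay":0,"az":0},{"tx":0,"ty":0,"tz":-50,"ax":0,"ay":0,"az":0},{"tx":0,"ty":0,"tz":-100,"ax":0,"ay":0,"az":0},{"tx":0,"ty":0,"tz":-150,"ax":0,"ay":0,"az":0},{"tx":0,"ty":0,"tz":-186,"ax":0,"ay":0,"az":0}]'; python3 -c "from h import *;look(.5407,-.4297,.2,61.7)"
```

```text
t: 4.72
tool_pos: [0.643, -0.137, 0.2026]
tcp_rot: [0.001, 0.326, 0.945, 0.0]
wrist_force: [1.3, 0.8, -1.7]
opening: 0.694
gripper_force: 65.3
t=4.72 tcp [ 643.  -137.   202.6] cur yaw 52.0 j6 0.45 tilt deg 0.13
-> tx -158.8 ty -283.5 tz 2.6 az -9.7
```

```bash
python3 -m inch '[{"tx":-20,"ty":-35,"tz":0,"ax":0,"ay":0,"az":-1},{"tx":-45,"ty":-80,"tz":0,"ax":0,"ay":0,"az":-3},{"tx":-70,"ty":-125,"tz":0,"ax":0,"ay":0,"az":-5},{"tx":-97,"ty":-172,"tz":0,"ax":0,"ay":0,"az":-7},{"tx":-122,"ty":-218,"tz":0,"ax":0,"ay":0,"az":-9.7}]'>/dev/null; python3 -m inch '[{"tx":-25,"ty":-40,"tz":0,"ax":0,"ay":0,"az":0},{"tx":-48,"ty":-58,"tz":0,"ax":0,"ay":0,"az":0},{"tx":-48,"ty":-58,"tz":0,"ax":0,"ay":0,"az":0},{"tx":-48,"ty":-58,"tz":0,"ax":0,"ay":0,"az":0},{"tx":-48,"ty":-58,"tz":0,"ax":0,"ay":0,"az":0}]'
python3 - <<'E'
from h import *
look(.5407,-.4297,.2,61.7)
d=vision.get_image("wrist");cv2.imwrite("pics/w3.png",d["frame"]);print(proj(d,[.5407,-.4297,.006]))
E
```

```text
t: 5.98
tool_pos: [0.6195, -0.4565, 0.2001]
tcp_rot: [0.0, 0.244, 0.97, -0.0]
wrist_force: [-0.1, 0.2, -0.9]
opening: 0.696
gripper_force: 65.3
t=5.97 tcp [ 619.5 -456.5  200.1] cur yaw 61.8 j6 -0.14 tilt deg 0.02
-> tx 22.1 ty -13.8 tz 0.1 az 0.1
[np.float64(266.9306488048475), np.float64(88.11857900250433)]
```

View pics/w3.png

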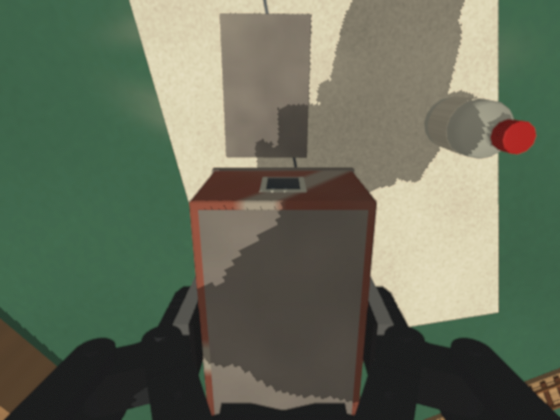

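The pad corners are about (221,14), (311,13), (307,157), (226,157). The held block's front top edge runs (191,205)-(376,203).

```bash
python3 - <<'E'
from h import *
d=vision.get_image("wrist")
rect(d,[(221,14),(311,13),(307,157),(226,157)],.006)
p,q,s=pose()
for px,z in[((191,203),.2336),((376,202),.2336),((213,168),.1856),((354,168),.1856)]: print((q.as_matrix().T@(ray(d,px,z)-p)*1000).round(1))
goto(.5407,-.4297,.2,61.7)
E
```

```text
c [ 541.3 -431.1] mean [ 541.6 -430.9] [ 76.1 120.8] [np.float32(119.6), np.float32(74.8), np.float32(120.4), np.float32(76.1)] long -28.6 short 61.4
edge yaw 150.8
edge yaw 62.3
edge yaw 151.4
edge yaw 61.7
[ 48.6 -29.3 -33.4]
[ 48.9  30.2 -33.4]
[ 49.6 -30.9  14.6]
[49.5 32.  14.6]
t=6.08 tcp [ 619.6 -456.6  200.2] cur yaw 61.8 j6 -0.14 tilt deg 0.04
-> tx 82.2 ty -13.6 tz 0.2 az 0.1
```

```bash
python3 -m inch '[{"tx":30,"ty":-5,"tz":0,"ax":0,"ay":0,"az":0},{"tx":65,"ty":-11,"tz":10,"ax":0,"ay":0,"az":0},{"tx":83.5,"ty":-14.4,"tz":50,"ax":0,"ay":0,"az":0},{"tx":83.5,"ty":-14.4,"tz":100,"ax":0,"ay":0,"az":0},{"tx":83.5,"ty":-14.4,"tz":140,"ax":0,"ay":0,"az":0}]'; python3 -m inch '[{"tx":0,"ty":0,"tz":20,"ax":0,"ay":0,"az":0},{"tx":0,"ty":0,"tz":32,"ax":0,"ay":0,"az":0},{"tx":0,"ty":0,"tz":36,"ax":0,"ay":0,"az":0},{"tx":0,"ty":0,"tz":38.5,"ax":0,"ay":0,"az":0},{"tx":0,"ty":0,"tz":38.5,"ax":0,"ay":0,"az":0}]'; python3 -c "from h import *;goto(.5414,-.431,.0205,61.7)"
```

```text
t: 6.7
tool_pos: [0.5385, -0.4297, 0.0585]
tcp_rot: [0.0, 0.244, 0.97, -0.0]
wrist_force: [0.2, 0.3, -1.0]
opening: 0.695
gripper_force: 65.3
t: 7.32
tool_pos: [0.5396, -0.431, 0.0217]
tcp_rot: [0.001, 0.245, 0.97, -0.0]
wrist_force: [0.9, 0.4, -1.2]
opening: 0.692
gripper_force: 65.3
t=7.33 tcp [ 539.6 -431.    21.7] cur yaw 61.7 j6 -0.18 tilt deg 0.08
-> tx -1.6 ty 0.9 tz 1.2 az -0.0
```

```bash
python3 -m inch '[{"tx":0,"ty":0,"tz":1,"ax":0,"ay":0,"az":0},{"tx":0,"ty":0,"tz":1,"ax":0,"ay":0,"az":0}]'; python3 -m inch '[{"tx":0,"ty":0,"tz":0,"ax":0,"ay":0,"az":0},{"tx":0,"ty":0,"tz":0,"ax":0,"ay":0,"az":0},{"tx":0,"ty":0,"tz":0,"ax":0,"ay":0,"az":0},{"tx":0,"ty":0,"tz":0,"ax":0,"ay":0,"az":0},{"tx":0,"ty":0,"tz":-2,"ax":0,"ay":0,"az":0}]' -1; python3 -m inch '[{"tx":0,"ty":0,"tz":-30,"ax":0,"ay":0,"az":0},{"tx":0,"ty":0,"tz":-80,"ax":0,"ay":0,"az":0},{"tx":0,"ty":0,"tz":-130,"ax":0,"ay":0,"az":0},{"tx":0,"ty":0,"tz":-180,"ax":0,"ay":0,"az":0},{"tx":0,"ty":0,"tz":-180,"ax":0,"ay":0,"az":0}]'; python3 -c "from h import *;look(.3616,-.266,.2,124.4)"
```

```text
t: 7.58
tool_pos: [0.5395, -0.4311, 0.0206]
tcp_rot: [0.001, 0.245, 0.97, -0.0]
wrist_force: [0.5, -0.0, 1.6]
opening: 0.689
gripper_force: 65.3
t: 8.2
tool_pos: [0.539, -0.4306, 0.0216]
tcp_rot: [-0.0, 0.245, 0.97, 0.0]
wrist_force: [0.0, 0.5, -0.5]
opening: 0.997
gripper_force: 0.0
t: 8.82
tool_pos: [0.5407, -0.432, 0.2075]
tcp_rot: [0.004, 0.245, 0.97, -0.002]
wrist_force: [0.2, -1.0, -1.2]
opening: 1.003
gripper_force: 0.0
t=8.82 tcp [ 540.7 -432.   207.5] cur yaw 61.7 j6 -0.18 tilt deg 0.51
-> tx 208.9 ty 114.5 tz 5.5 az -62.7
```

```bash
python3 -m inch '[{"tx":35,"ty":20,"tz":0,"ax":0,"ay":0,"az":-10},{"tx":75,"ty":40,"tz":0,"ax":0,"ay":0,"az":-20},{"tx":115,"ty":62,"tz":0,"ax":0,"ay":0,"az":-30},{"tx":160,"ty":88,"tz":0,"ax":0,"ay":0,"az":-40},{"tx":209,"ty":114,"tz":3,"ax":0,"ay":0,"az":-50}]'>/dev/null; python3 -m inch '[{"tx":0,"ty":0,"tz":0,"ax":0,"ay":0,"az":-8},{"tx":0,"ty":0,"tz":0,"ax":0,"ay":0,"az":-12.7},{"tx":0,"ty":0,"tz":0,"ax":0,"ay":0,"az":-12.7},{"tx":0,"ty":0,"tz":0,"ax":0,"ay":0,"az":-12.7},{"tx":0,"ty":0,"tz":0,"ax":0,"ay":0,"az":-12.7}]'
python3 - <<'E'
from h import *
look(.3616,-.266,.2,124.4)
d=vision.get_image("wrist");cv2.imwrite("pics/w4.png",d["frame"]);print(proj(d,[.3616,-.266,.044]))
E
```

```text
t: 10.07
tool_pos: [0.4092, -0.2313, 0.1985]
tcp_rot: [-0.0, -0.295, 0.955, 0.0]
wrist_force: [-0.3, 0.7, 0.2]
opening: 1.002
gripper_force: 0.0
t=10.07 tcp [ 409.2 -231.3  198.5] cur yaw 124.3 j6 -1.11 tilt deg 0.03
-> tx -1.2 ty -1.7 tz -1.5 az -0.1
[np.float64(280.97812255343626), np.float64(119.43502227999174)]
```

View pics/w4.png

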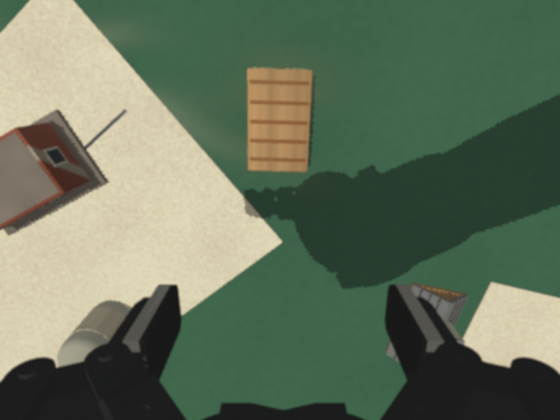

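The upper storey's top corners are about (247,68), (312,70), (307,171), (249,170). The ground storey sits square on its pad.

```bash
python3 - <<'E'
from h import *
d=vision.get_image("wrist")
rect(d,[(247,68),(312,70),(307,171),(249,170)],.044)
goto(.3616,-.266,.012,124.4)
E
```

```text
c [ 364.6 -266.6] mean [ 364.3 -266.4] [79.7 50. ] [np.float32(79.7), np.float32(50.0), np.float32(79.2), np.float32(48.8)] long 32.8 short -57.2
edge yaw 33.7
edge yaw 122.7
edge yaw 32.8
edge yaw 123.3
t=10.18 tcp [ 409.2 -231.3  198.6] cur yaw 124.4 j6 -1.11 tilt deg 0.02
-> tx 58.9 ty -1.8 tz 186.6 az -0.0
```

```bash
python3 -m inch '[{"tx":30,"ty":-2,"tz":0,"ax":0,"ay":0,"az":1},{"tx":57,"ty":-3.8,"tz":30,"ax":0,"ay":0,"az":1.3},{"tx":57,"ty":-3.8,"tz":80,"ax":0,"ay":0,"az":1.3},{"tx":57,"ty":-3.8,"tz":125,"ax":0,"ay":0,"az":1.3},{"tx":57,"ty":-3.8,"tz":150,"ax":0,"ay":0,"az":1.3}]'; python3 -m inch '[{"tx":0,"ty":0,"tz":20,"ax":0,"ay":0,"az":0},{"tx":0,"ty":0,"tz":37,"ax":0,"ay":0,"az":0},{"tx":0,"ty":0,"tz":37,"ax":0,"ay":0,"az":0},{"tx":0,"ty":0,"tz":37,"ax":0,"ay":0,"az":0}]'; python3 -m inch '[{"tx":0,"ty":0,"tz":0,"ax":0,"ay":0,"az":0},{"tx":0,"ty":0,"tz":0,"ax":0,"ay":0,"az":0},{"tx":0,"ty":0,"tz":0,"ax":0,"ay":0,"az":0},{"tx":0,"ty":0,"tz":0,"ax":0,"ay":0,"az":0},{"tx":0,"ty":0,"tz":0,"ax":0,"ay":0,"az":0}]' 1 60;  python3 -m inch '[{"tx":0,"ty":0,"tz":-15,"ax":0,"ay":0,"az":0},{"tx":0,"ty":0,"tz":-50,"ax":0,"ay":0,"az":0},{"tx":0,"ty":0,"tz":-100,"ax":0,"ay":0,"az":0},{"tx":0,"ty":0,"tz":-150,"ax":0,"ay":0,"az":0},{"tx":0,"ty":0,"tz":-188,"ax":0,"ay":0,"az":0}]'; python3 -c "from h import *;look(.5414,-.431,.2,61.7)"
```

```text
t: 10.8
tool_pos: [0.3631, -0.2659, 0.0465]
tcp_rot: [-0.001, -0.284, 0.959, 0.001]
wrist_force: [0.2, -0.1, 0.1]
opening: 1.0
gripper_force: 0.0
t: 11.3
tool_pos: [0.3646, -0.2668, 0.0124]
tcp_rot: [0.0, -0.285, 0.959, -0.0]
wrist_force: [0.9, 0.2, -0.0]
opening: 0.998
gripper_force: 0.0
t: 11.92
tool_pos: [0.3649, -0.267, 0.0126]
tcp_rot: [0.001, -0.285, 0.959, -0.001]
wrist_force: [-0.3, 1.3, 6.0]
opening: 0.575
gripper_force: 63.2
t: 12.55
tool_pos: [0.3643, -0.2665, 0.2027]
tcp_rot: [0.001, -0.285, 0.959, -0.001]
wrist_force: [-0.1, -1.2, -1.1]
opening: 0.57
gripper_force: 62.4
t=12.55 tcp [ 364.3 -266.5  202.7] cur yaw 123.1 j6 -1.21 tilt deg 0.10
-> tx -87.3 ty -287.2 tz 3.2 az 61.4
```

```bash
python3 -m inch '[{"tx":-12,"ty":-38,"tz":0,"ax":0,"ay":0,"az":8},{"tx":-26,"ty":-86,"tz":0,"ax":0,"ay":0,"az":18},{"tx":-41,"ty":-136,"tz":0,"ax":0,"ay":0,"az":28},{"tx":-56,"ty":-185,"tz":0,"ax":0,"ay":0,"az":38},{"tx":-70,"ty":-232,"tz":2,"ax":0,"ay":0,"az":48}]'>/dev/null; python3 -c "from h import *;look(.5414,-.431,.2,61.7)"
```

```text
t=13.18 tcp [ 550.6 -423.6  198.3] cur yaw 74.8 j6 -0.39 tilt deg 0.00
-> tx -51.5 ty -23.1 tz -1.7 az 13.1
```

```bash
python3 -m inch '[{"tx":-25,"ty":-12,"tz":-1,"ax":0,"ay":0,"az":7},{"tx":-50,"ty":-22,"tz":-1,"ax":0,"ay":0,"az":13},{"tx":-50,"ty":-22,"tz":-1,"ax":0,"ay":0,"az":13},{"tx":-50,"ty":-22,"tz":-1,"ax":0,"ay":0,"az":13},{"tx":-50,"ty":-22,"tz":-1,"ax":0,"ay":0,"az":13}]'
python3 - <<'E'
from h import *
look(.5414,-.431,.2,61.7)
d=vision.get_image("wrist");cv2.imwrite("pics/w5.png",d["frame"]);print(proj(d,[.5414,-.431,.054]))
E
```

```text
t: 13.8
tool_pos: [0.5916, -0.4563, 0.1996]
tcp_rot: [0.0, 0.241, 0.971, -0.0]
wrist_force: [-0.1, 0.2, -1.2]
opening: 0.575
gripper_force: 62.4
t=13.80 tcp [ 591.6 -456.3  199.6] cur yaw 62.1 j6 -0.17 tilt deg 0.01
-> tx -3.8 ty -1.5 tz -0.4 az 0.4
[np.float64(281.10329934758096), np.float64(123.51493199994168)]
```

View pics/w5.png

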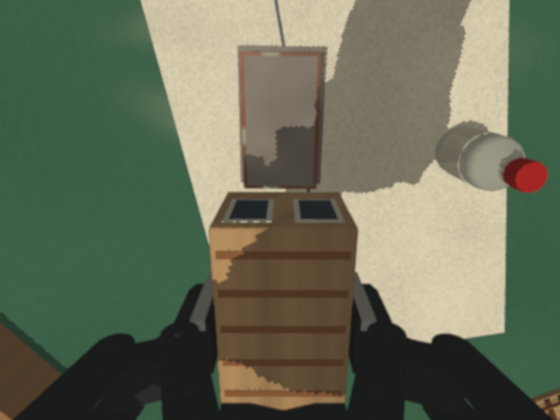

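The ground storey's top corners are about (243,53), (321,53), (317,186), (247,187). The held block's front edges are at the bottom (228,193)-(343,193) and at the top (212,229)-(357,229).

```bash
python3 - <<'E'
from h import *
d=vision.get_image("wrist")
rect(d,[(243,53),(321,53),(317,186),(247,187)],.054)
p,q,s=pose()
for px,z in[((212,229),.231),((357,229),.231),((228,193),.187),((343,193),.187)]: print((q.as_matrix().T@(ray(d,px,z)-p)*1000).round(1))
goto(.5414,-.431,.0666,61.7)
E
```

```text
c [ 542.1 -430.6] mean [ 541.9 -430.5] [ 58. 102.] [np.float32(102.0), np.float32(57.4), np.float32(101.1), np.float32(58.0)] long -27.9 short 62.1
edge yaw 151.9
edge yaw 62.1
edge yaw 152.2
edge yaw 63.0
[ 38.7 -23.7 -31.3]
[ 38.7  25.1 -31.3]
[ 38.5 -24.6  12.7]
[38.5 27.3 12.7]
t=13.90 tcp [ 591.8 -456.4  199.7] cur yaw 62.1 j6 -0.17 tilt deg 0.04
-> tx 56.5 ty -1.1 tz 133.1 az 0.4
```

```bash
python3 -m inch '[{"tx":30,"ty":-0.4,"tz":0,"ax":0,"ay":0,"az":0},{"tx":57.5,"ty":-0.4,"tz":20,"ax":0,"ay":0,"az":0},{"tx":57.5,"ty":-0.4,"tz":60,"ax":0,"ay":0,"az":0},{"tx":57.5,"ty":-0.4,"tz":95,"ax":0,"ay":0,"az":0},{"tx":57.5,"ty":-0.4,"tz":110,"ax":0,"ay":0,"az":0}]' >/dev/null; python3 -m inch '[{"tx":0,"ty":0,"tz":10,"ax":0,"ay":0,"az":0},{"tx":0,"ty":0,"tz":18,"ax":0,"ay":0,"az":0},{"tx":0,"ty":0,"tz":21,"ax":0,"ay":0,"az":0},{"tx":0,"ty":0,"tz":22,"ax":0,"ay":0,"az":0},{"tx":0,"ty":0,"tz":22,"ax":0,"ay":0,"az":0}]'; python3 -c "from h import *;goto(.542,-.4305,.0666,61.7)"
```

```text
t: 15.15
tool_pos: [0.5415, -0.4305, 0.0673]
tcp_rot: [0.0, 0.241, 0.97, -0.0]
wrist_force: [0.3, 0.8, 0.2]
opening: 0.578
gripper_force: 62.4
t=15.15 tcp [ 541.5 -430.5   67.3] cur yaw 62.1 j6 -0.18 tilt deg 0.04
-> tx -0.5 ty 0.2 tz 0.7 az 0.4
```

```bash
python3 -m inch '[{"tx":0,"ty":0,"tz":0.7,"ax":0,"ay":0,"az":0},{"tx":0,"ty":0,"tz":0.7,"ax":0,"ay":0,"az":0}]'; python3 -m inch '[{"tx":0,"ty":0,"tz":0,"ax":0,"ay":0,"az":0},{"tx":0,"ty":0,"tz":0,"ax":0,"ay":0,"az":0},{"tx":0,"ty":0,"tz":0,"ax":0,"ay":0,"az":0},{"tx":0,"ty":0,"tz":0,"ax":0,"ay":0,"az":0},{"tx":0,"ty":0,"tz":-2,"ax":0,"ay":0,"az":0}]' -1; python3 -m inch '[{"tx":0,"ty":0,"tz":-30,"ax":0,"ay":0,"az":0},{"tx":0,"ty":0,"tz":-80,"ax":0,"ay":0,"az":0},{"tx":0,"ty":0,"tz":-130,"ax":0,"ay":0,"az":0},{"tx":0,"ty":0,"tz":-134,"ax":0,"ay":0,"az":0},{"tx":0,"ty":0,"tz":-134,"ax":0,"ay":0,"az":0}]'; python3 -c "from h import *;look(.4562,-.0101,.2,109.5)"
```

```text
t: 15.4
tool_pos: [0.5415, -0.4305, 0.0667]
tcp_rot: [0.0, 0.241, 0.97, -0.0]
wrist_force: [-0.9, 0.4, 2.1]
opening: 0.571
gripper_force: 62.6
t: 16.02
tool_pos: [0.5411, -0.4302, 0.0679]
tcp_rot: [-0.0, 0.241, 0.97, 0.0]
wrist_force: [0.4, -0.8, 0.6]
opening: 1.004
gripper_force: 0.0
t: 16.65
tool_pos: [0.5414, -0.4304, 0.2022]
tcp_rot: [0.0, 0.241, 0.97, -0.0]
wrist_force: [1.2, -0.1, -1.0]
opening: 1.002
gripper_force: 0.0
t=16.65 tcp [ 541.4 -430.4  202.2] cur yaw 62.1 j6 -0.18 tilt deg 0.04
-> tx 231.4 ty 375.7 tz 2.0 az -47.4
```

```bash
python3 -m inch '[{"tx":23,"ty":37,"tz":0,"ax":0,"ay":0,"az":-4},{"tx":52,"ty":84,"tz":0,"ax":0,"ay":0,"az":-10},{"tx":81,"ty":131,"tz":0,"ax":0,"ay":0,"az":-16},{"tx":110,"ty":178,"tz":0,"ax":0,"ay":0,"az":-23},{"tx":138,"ty":224,"tz":0,"ax":0,"ay":0,"az":-30}]'>/dev/null; python3 -c "from h import *;look(.4562,-.0101,.2,109.5)"
```

```text
t=17.27 tcp [ 522.8 -165.8  200. ] cur yaw 92.3 j6 -0.35 tilt deg 0.18
-> tx 3.0 ty 176.0 tz 0.2 az -17.2
```

```bash
python3 -m inch '[{"tx":1,"ty":50,"tz":0,"ax":0,"ay":0,"az":-6},{"tx":2,"ty":105,"tz":0,"ax":0,"ay":0,"az":-12},{"tx":3,"ty":155,"tz":0,"ax":0,"ay":0,"az":-17.2},{"tx":3,"ty":176,"tz":0,"ax":0,"ay":0,"az":-17.2},{"tx":3,"ty":176,"tz":0,"ax":0,"ay":0,"az":-17.2}]'; python3 -m inch '[{"tx":0,"ty":0,"tz":0,"ax":0,"ay":0,"az":0},{"tx":0,"ty":0,"tz":0,"ax":0,"ay":0,"az":0}]' >/dev/null
python3 - <<'E'
from h import *
look(.4562,-.0101,.2,109.5)
d=vision.get_image("wrist");cv2.imwrite("pics/w6.png",d["frame"]);print(proj(d,[.4562,-.0101,.054]))
E
```

```text
t: 17.9
tool_pos: [0.5137, 0.0093, 0.2004]
tcp_rot: [-0.001, -0.169, 0.986, 0.0]
wrist_force: [0.5, -0.5, 0.1]
opening: 1.0
gripper_force: 0.0
t=18.15 tcp [514.6   7.1 201.6] cur yaw 109.2 j6 -0.32 tilt deg 0.05
-> tx 0.8 ty 3.3 tz 1.6 az -0.3
[np.float64(286.95776829425563), np.float64(117.58076329645957)]
```

View pics/w6.png

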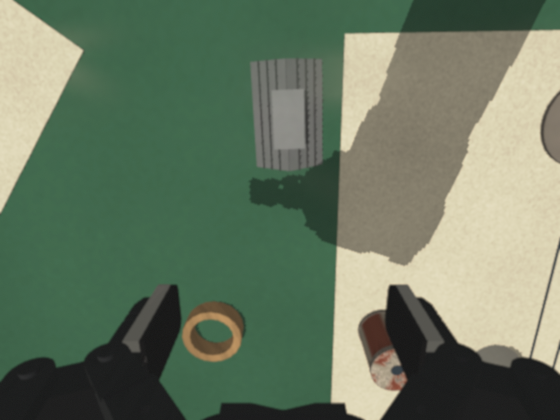

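The ventilator top is at about (272,90), (304,90), (304,149), (274,149). The roof base corners are about (250,59), (321,58), (322,165), (257,168).

```bash
python3 - <<'E'
from h import *
d=vision.get_image("wrist")
rect(d,[(272,90),(304.5,90),(304,149),(274,149)],.054)
rect(d,[(250,59),(321,58),(322,165),(257,168)],.003)
goto(.4562,-.0101,.027,109.5)
E
```

```text
c [457.9  -8.3] mean [457.8  -8.2] [45.3 24.8] [np.float32(45.1), np.float32(24.9), np.float32(45.1), np.float32(24.2)] long 19.8 short -70.2
edge yaw 20.7
edge yaw 109.2
edge yaw 19.8
edge yaw 109.2
c [457.4  -8.4] mean [457.7  -8.4] [96.9 62.5] [np.float32(96.9), np.float32(62.1), np.float32(94.9), np.float32(62.5)] long 21.5 short -68.5
edge yaw 21.5
edge yaw 109.9
edge yaw 21.8
edge yaw 111.9
t=18.25 tcp [514.7   7.2 201.9] cur yaw 109.2 j6 -0.32 tilt deg 0.02
-> tx 60.9 ty 2.9 tz 174.9 az -0.3
```

```bash
python3 -m inch '[{"tx":30,"ty":3,"tz":0,"ax":0,"ay":0,"az":-0.8},{"tx":58.8,"ty":4.1,"tz":30,"ax":0,"ay":0,"az":-0.8},{"tx":58.8,"ty":4.1,"tz":80,"ax":0,"ay":0,"az":-0.8},{"tx":58.8,"ty":4.1,"tz":125,"ax":0,"ay":0,"az":-0.8},{"tx":58.8,"ty":4.1,"tz":145,"ax":0,"ay":0,"az":-0.8}]'; python3 -m inch '[{"tx":0,"ty":0,"tz":15,"ax":0,"ay":0,"az":0},{"tx":0,"ty":0,"tz":27,"ax":0,"ay":0,"az":0},{"tx":0,"ty":0,"tz":30,"ax":0,"ay":0,"az":0},{"tx":0,"ty":0,"tz":30,"ax":0,"ay":0,"az":0}]'; python3 -m inch '[{"tx":0,"ty":0,"tz":0,"ax":0,"ay":0,"az":0},{"tx":0,"ty":0,"tz":0,"ax":0,"ay":0,"az":0},{"tx":0,"ty":0,"tz":0,"ax":0,"ay":0,"az":0},{"tx":0,"ty":0,"tz":0,"ax":0,"ay":0,"az":0},{"tx":0,"ty":0,"tz":0,"ax":0,"ay":0,"az":0}]' 1 50; python3 -m inch '[{"tx":0,"ty":0,"tz":0,"ax":0,"ay":0,"az":0},{"tx":0,"ty":0,"tz":0,"ax":0,"ay":0,"az":0},{"tx":0,"ty":0,"tz":0,"ax":0,"ay":0,"az":0}]'; python3 -c "from h import *;goto(.4578,-.0083,.027,110)"
```

```text
t: 18.88
tool_pos: [0.4562, -0.0081, 0.0547]
tcp_rot: [-0.002, -0.174, 0.985, 0.0]
wrist_force: [-0.2, -1.2, -0.1]
opening: 1.001
gripper_force: 0.0
t: 19.38
tool_pos: [0.4583, -0.0075, 0.0275]
tcp_rot: [0.0, -0.174, 0.985, -0.0]
wrist_force: [0.3, 0.9, 0.4]
opening: 1.001
gripper_force: 0.0
t: 20.0
tool_pos: [0.4582, -0.0075, 0.0274]
tcp_rot: [0.0, -0.174, 0.985, -0.0]
wrist_force: [-0.4, -0.1, 3.6]
opening: 0.275
gripper_force: 50.4
t: 20.38
tool_pos: [0.4583, -0.0075, 0.0275]
tcp_rot: [0.0, -0.174, 0.985, -0.0]
wrist_force: [0.5, -0.5, 5.1]
opening: 0.271
gripper_force: 50.6
t=20.38 tcp [458.3  -7.5  27.5] cur yaw 110.1 j6 -0.37 tilt deg 0.05
-> tx 0.7 ty -0.6 tz 0.5 az 0.1
```

```bash
python3 -m inch '[{"tx":0,"ty":0,"tz":-15,"ax":0,"ay":0,"az":0},{"tx":0,"ty":0,"tz":-50,"ax":0,"ay":0,"az":0},{"tx":0,"ty":0,"tz":-100,"ax":0,"ay":0,"az":0},{"tx":0,"ty":0,"tz":-150,"ax":0,"ay":0,"az":0},{"tx":0,"ty":0,"tz":-205,"ax":0,"ay":0,"az":0}]'; python3 -c "from h import *;look(.542,-.4305,.23,62.1,.055)"
```

```text
t: 21.0
tool_pos: [0.4571, -0.0075, 0.2339]
tcp_rot: [-0.0, -0.174, 0.985, 0.0]
wrist_force: [1.1, 0.6, -1.0]
opening: 0.271
gripper_force: 49.8
t=21.00 tcp [457.1  -7.5 233.9] cur yaw 110.1 j6 -0.37 tilt deg 0.05
-> tx 28.7 ty -467.3 tz 3.8 az 48.0
```

```bash
python3 -m inch '[{"tx":2,"ty":-40,"tz":0,"ax":0,"ay":0,"az":4},{"tx":5,"ty":-90,"tz":0,"ax":0,"ay":0,"az":11},{"tx":8,"ty":-140,"tz":0,"ax":0,"ay":0,"az":18},{"tx":11,"ty":-190,"tz":0,"ax":0,"ay":0,"az":25},{"tx":14,"ty":-240,"tz":0,"ax":0,"ay":0,"az":32}]'>/dev/null; python3 -c "from h import *;look(.542,-.4305,.23,62.1,.055)"
```

```text
t=21.62 tcp [ 527.1 -239.2  232.5] cur yaw 77.9 j6 -0.21 tilt deg 0.03
-> tx -107.8 ty -198.8 tz 2.4 az 15.8
```

```bash
python3 -m inch '[{"tx":-25,"ty":-46,"tz":0,"ax":0,"ay":0,"az":4},{"tx":-49,"ty":-90,"tz":0,"ax":0,"ay":0,"az":8},{"tx":-74,"ty":-136,"tz":0,"ax":0,"ay":0,"az":12},{"tx":-95,"ty":-175,"tz":0,"ax":0,"ay":0,"az":15.8},{"tx":-107,"ty":-198,"tz":2,"ax":0,"ay":0,"az":15.8}]'>/dev/null; python3 -m inch '[{"tx":0,"ty":0,"tz":0,"ax":0,"ay":0,"az":0},{"tx":0,"ty":0,"tz":0,"ax":0,"ay":0,"az":0},{"tx":0,"ty":0,"tz":0,"ax":0,"ay":0,"az":0},{"tx":0,"ty":0,"tz":0,"ax":0,"ay":0,"az":0}]'
python3 - <<'E'
from h import *
look(.542,-.4305,.23,62.1,.055)
d=vision.get_image("wrist");cv2.imwrite("pics/w7.png",d["frame"]);print(proj(d,[.542,-.4305,.098]))
E
```

```text
t: 22.75
tool_pos: [0.5911, -0.4527, 0.231]
tcp_rot: [0.0, 0.239, 0.971, -0.0]
wrist_force: [0.3, 0.1, -0.4]
opening: 0.273
gripper_force: 49.8
t=22.75 tcp [ 591.1 -452.7  231. ] cur yaw 62.3 j6 -0.17 tilt deg 0.04
-> tx -1.2 ty -3.4 tz 1.0 az 0.2
[np.float64(278.3162248065661), np.float64(128.4939045284402)]
```

View pics/w7.png

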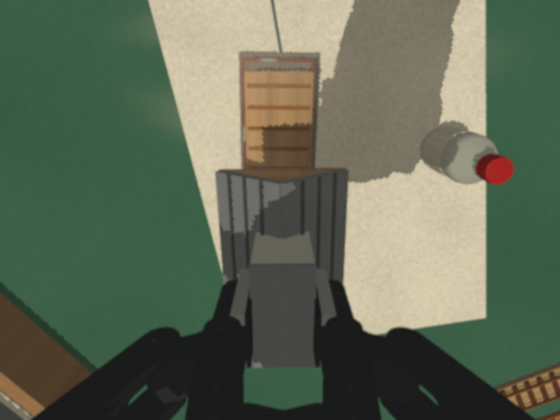

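The upper storey's far top edge runs (243,69)-(313,69). The roof's front edge corners are at (217,172) and (348,170).

```bash
python3 - <<'E'
from h import *
d=vision.get_image("wrist")
p,q,s=pose(); T=q.as_matrix().T
for px,z in[((243,69),.098),((313,69),.098),((217,172),.206),((348,170),.206)]: print((T@(ray(d,px,z)-p)*1000).round(1))
goto(.5420,-.4305,.1255,62.1)
E
```

```text
[ 95.5 -28.  132.7]
[ 95.5  21.9 132.7]
[ 45.4 -31.1  24.7]
[46.3 31.3 24.7]
t=22.85 tcp [ 591.1 -452.9  230.8] cur yaw 62.3 j6 -0.17 tilt deg 0.03
-> tx 53.9 ty -2.9 tz 105.2 az 0.2
```

```bash
python3 -m inch '[{"tx":30,"ty":-2,"tz":0,"ax":0,"ay":0,"az":0},{"tx":55,"ty":-3,"tz":15,"ax":0,"ay":0,"az":0},{"tx":55,"ty":-3,"tz":50,"ax":0,"ay":0,"az":0},{"tx":55,"ty":-3,"tz":75,"ax":0,"ay":0,"az":0},{"tx":55,"ty":-3,"tz":85,"ax":0,"ay":0,"az":0}]' >/dev/null; python3 -m inch '[{"tx":0,"ty":0,"tz":10,"ax":0,"ay":0,"az":0},{"tx":0,"ty":0,"tz":16,"ax":0,"ay":0,"az":0},{"tx":0,"ty":0,"tz":19,"ax":0,"ay":0,"az":0},{"tx":0,"ty":0,"tz":19.5,"ax":0,"ay":0,"az":0},{"tx":0,"ty":0,"tz":19.5,"ax":0,"ay":0,"az":0}]'; python3 -c "from h import *;goto(.542,-.4305,.1255,61.7)"
```

```text
t: 24.1
tool_pos: [0.5411, -0.4308, 0.126]
tcp_rot: [0.0, 0.239, 0.971, -0.0]
wrist_force: [0.0, -0.2, -1.0]
opening: 0.271
gripper_force: 49.8
t=24.10 tcp [ 541.1 -430.8  126. ] cur yaw 62.3 j6 -0.19 tilt deg 0.03
-> tx -0.7 ty 0.7 tz 0.5 az 0.6
```

```bash
python3 -m inch '[{"tx":0,"ty":0,"tz":0.6,"ax":0,"ay":0,"az":0},{"tx":0,"ty":0,"tz":0.6,"ax":0,"ay":0,"az":0}]'; python3 -m inch '[{"tx":0,"ty":0,"tz":0,"ax":0,"ay":0,"az":0},{"tx":0,"ty":0,"tz":0,"ax":0,"ay":0,"az":0},{"tx":0,"ty":0,"tz":0,"ax":0,"ay":0,"az":0},{"tx":0,"ty":0,"tz":0,"ax":0,"ay":0,"az":0},{"tx":0,"ty":0,"tz":-2,"ax":0,"ay":0,"az":0}]' -1; python3 -m inch '[{"tx":0,"ty":0,"tz":-20,"ax":0,"ay":0,"az":0},{"tx":0,"ty":0,"tz":-60,"ax":0,"ay":0,"az":0},{"tx":0,"ty":0,"tz":-95,"ax":0,"ay":0,"az":0},{"tx":0,"ty":0,"tz":-95,"ax":0,"ay":0,"az":0},{"tx":0,"ty":0,"tz":-95,"ax":0,"ay":0,"az":0}]'; python3 -c "from h import *;look(.6397,.1652,.22,62)
d=vision.get_image('side');f=d['frame'];cv2.imwrite('pics/s1.png',cv2.resize(f[200:400,260:520],None,fx=2,fy=2))"
```

```text
t: 24.35
tool_pos: [0.5411, -0.4308, 0.1255]
tcp_rot: [0.0, 0.239, 0.971, -0.0]
wrist_force: [-0.6, -0.1, 0.5]
opening: 0.267
gripper_force: 50.1
t: 24.98
tool_pos: [0.5408, -0.4306, 0.1268]
tcp_rot: [-0.0, 0.239, 0.971, 0.0]
wrist_force: [-0.8, 0.5, -0.0]
opening: 1.001
gripper_force: 0.0
t: 25.6
tool_pos: [0.5409, -0.4306, 0.2215]
tcp_rot: [-0.0, 0.239, 0.971, 0.0]
wrist_force: [0.0, 0.1, -0.4]
opening: 0.995
gripper_force: 0.0
t=25.60 tcp [ 540.9 -430.6  221.5] cur yaw 62.3 j6 -0.19 tilt deg 0.02
-> tx 129.5 ty 573.1 tz 1.6 az 0.3
```

View pics/s1.png

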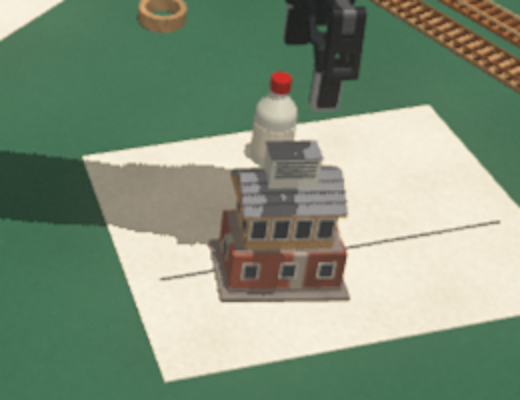

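The signal box is stacked neatly and centred (around (290,225) in the crop). Next, the pillar.

```bash
python3 -m inch '[{"tx":9,"ty":40,"tz":0,"ax":0,"ay":0,"az":0},{"tx":20,"ty":90,"tz":0,"ax":0,"ay":0,"az":0},{"tx":33,"ty":145,"tz":0,"ax":0,"ay":0,"az":0},{"tx":46,"ty":202,"tz":0,"ax":0,"ay":0,"az":0},{"tx":59,"ty":260,"tz":0,"ax":0,"ay":0,"az":0}]'>/dev/null; python3 -m inch '[{"tx":13,"ty":58,"tz":0,"ax":0,"ay":0,"az":0},{"tx":26,"ty":116,"tz":0,"ax":0,"ay":0,"az":0},{"tx":39,"ty":174,"tz":0,"ax":0,"ay":0,"az":0},{"tx":51,"ty":228,"tz":0,"ax":0,"ay":0,"az":0},{"tx":60,"ty":268,"tz":0,"ax":0,"ay":0,"az":0}]'>/dev/null; python3 -m inch '[{"tx":6,"ty":30,"tz":0,"ax":0,"ay":0,"az":0},{"tx":10,"ty":45,"tz":0,"ax":0,"ay":0,"az":0},{"tx":10,"ty":45,"tz":0,"ax":0,"ay":0,"az":0},{"tx":10,"ty":45,"tz":0,"ax":0,"ay":0,"az":0},{"tx":10,"ty":45,"tz":0,"ax":0,"ay":0,"az":0}]'
python3 - <<'E'
from h import *
look(.6397,.1652,.22,62)
d=vision.get_image("wrist");cv2.imwrite("pics/w8.png",d["frame"]);print(proj(d,[.6397,.1652,.064]))
E
```

```text
t: 27.52
tool_pos: [0.6931, 0.1353, 0.2223]
tcp_rot: [0.0, 0.24, 0.971, -0.0]
wrist_force: [-0.1, 0.2, -0.2]
opening: 1.002
gripper_force: 0.0
t=27.52 tcp [693.1 135.3 222.3] cur yaw 62.2 j6 0.68 tilt deg 0.01
-> tx 1.2 ty 1.4 tz 2.3 az 0.2
[np.float64(284.4219902039865), np.float64(115.7188135200201)]
```

View pics/w8.png

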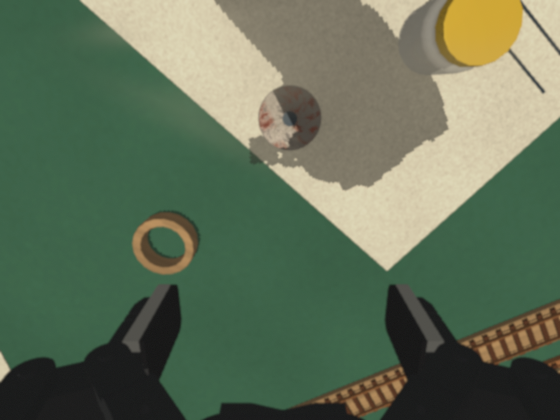

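The pillar top is a circle centred at (290,117), about 31 px in radius.

```bash
python3 - <<'E'
from h import *
d=vision.get_image("wrist")
a,b,c=[ray(d,p,.064) for p in((290,117.5),(258.5,117.5),(321.5,117.5))]
print(a.round(4),"diam",np.linalg.norm(b-c))
goto(a[0],a[1],.018,62.2)
E
```

```text
[0.6431 0.1687 0.064 ] diam 0.05112078836249371
t=27.62 tcp [693.1 135.6 222.4] cur yaw 62.2 j6 0.68 tilt deg 0.02
-> tx 59.8 ty 5.9 tz 204.4 az 0.0
```

```bash
python3 -m inch '[{"tx":30,"ty":3,"tz":0,"ax":0,"ay":0,"az":0},{"tx":60,"ty":6,"tz":30,"ax":0,"ay":0,"az":0},{"tx":60,"ty":6,"tz":80,"ax":0,"ay":0,"az":0},{"tx":60,"ty":6,"tz":125,"ax":0,"ay":0,"az":0},{"tx":60,"ty":6,"tz":150,"ax":0,"ay":0,"az":0}]'; python3 -m inch '[{"tx":0,"ty":0,"tz":25,"ax":0,"ay":0,"az":0},{"tx":0,"ty":0,"tz":45,"ax":0,"ay":0,"az":0},{"tx":0,"ty":0,"tz":54,"ax":0,"ay":0,"az":0},{"tx":0,"ty":0,"tz":54,"ax":0,"ay":0,"az":0}]'; python3 -m inch '[{"tx":0,"ty":0,"tz":0,"ax":0,"ay":0,"az":0},{"tx":0,"ty":0,"tz":0,"ax":0,"ay":0,"az":0},{"tx":0,"ty":0,"tz":0,"ax":0,"ay":0,"az":0},{"tx":0,"ty":0,"tz":0,"ax":0,"ay":0,"az":0},{"tx":0,"ty":0,"tz":0,"ax":0,"ay":0,"az":0}]' 1 60;  python3 -m inch '[{"tx":0,"ty":0,"tz":-15,"ax":0,"ay":0,"az":0},{"tx":0,"ty":0,"tz":-50,"ax":0,"ay":0,"az":0},{"tx":0,"ty":0,"tz":-100,"ax":0,"ay":0,"az":0},{"tx":0,"ty":0,"tz":-150,"ax":0,"ay":0,"az":0},{"tx":0,"ty":0,"tz":-190,"ax":0,"ay":0,"az":0}]'; python3 -c "from h import *;look(.3714,.252,.2,62)
look(.3714,.252,.2,100)"
```

```text
t: 28.25
tool_pos: [0.6414, 0.169, 0.0695]
tcp_rot: [-0.001, 0.24, 0.971, -0.001]
wrist_force: [-0.6, 0.4, -0.0]
opening: 1.004
gripper_force: 0.0
t: 28.75
tool_pos: [0.6426, 0.1695, 0.0178]
tcp_rot: [-0.0, 0.24, 0.971, -0.0]
wrist_force: [1.0, 0.1, 1.1]
opening: 1.003
gripper_force: 0.0
t: 29.38
tool_pos: [0.6437, 0.17, 0.0193]
tcp_rot: [0.001, 0.239, 0.971, 0.0]
wrist_force: [0.1, -0.2, 5.6]
opening: 0.575
gripper_force: 62.3
t: 30.0
tool_pos: [0.6427, 0.1699, 0.2109]
tcp_rot: [0.001, 0.239, 0.971, 0.0]
wrist_force: [0.4, -0.3, -2.1]
opening: 0.571
gripper_force: 62.3
t=30.00 tcp [642.7 169.9 210.9] cur yaw 62.3 j6 0.74 tilt deg 0.09
-> tx 218.4 ty -53.8 tz 10.6 az 0.3
t=30.00 tcp [642.7 169.9 210.9] cur yaw 62.3 j6 0.74 tilt deg 0.09
-> tx 230.9 ty -16.8 tz 10.7 az -37.7
```

```bash
python3 -m inch '[{"tx":40,"ty":-10,"tz":0,"ax":0,"ay":0,"az":0},{"tx":90,"ty":-22,"tz":0,"ax":0,"ay":0,"az":0},{"tx":140,"ty":-34,"tz":5,"ax":0,"ay":0,"az":0},{"tx":190,"ty":-46,"tz":8,"ax":0,"ay":0,"az":0},{"tx":218,"ty":-54,"tz":8,"ax":0,"ay":0,"az":0}]'>/dev/null; python3 -m inch '[{"tx":0,"ty":0,"tz":0,"ax":0,"ay":0,"az":0},{"tx":0,"ty":0,"tz":0,"ax":0,"ay":0,"az":0},{"tx":0,"ty":0,"tz":0,"ax":0,"ay":0,"az":0}]'
python3 - <<'E'
from h import *
look(.3714,.252,.2,62.3)
d=vision.get_image("wrist");cv2.imwrite("pics/w9.png",d["frame"]);print(proj(d,[.3714,.252,.006]))
E
```

```text
t: 31.0
tool_pos: [0.4255, 0.2233, 0.2]
tcp_rot: [0.0, 0.24, 0.971, -0.0]
wrist_force: [1.1, 0.0, -1.4]
opening: 0.573
gripper_force: 62.5
t=31.00 tcp [425.5 223.3 200. ] cur yaw 62.2 j6 0.97 tilt deg 0.00
-> tx 1.3 ty 0.3 tz -0.0 az -0.1
[np.float64(282.7176846269121), np.float64(112.54436728532042)]
```

View pics/w9.png

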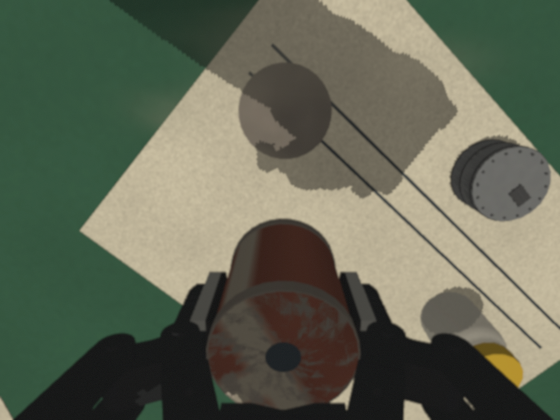

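The pad disc spans x 239-331 and y 63-158, so its centre is about (285,110.5). The held pillar's front bottom is at (285,220) and its front top at (284,281).

```bash
python3 - <<'E'
from h import *
d=vision.get_image("wrist")
P=[ray(d,p,.006) for p in((239,110),(331,110),(285,63),(285,158))]
print(np.linalg.norm(P[0]-P[1]),np.linalg.norm(P[2]-P[3]))
c=np.array([*(sum(P)/4)[:2]]);print(c)
p,q,s=pose(); T=q.as_matrix().T
for px,z in[((284,281),.245),((285,220),.181)]: print((T@(ray(d,px,z)-p)*1000).round(1))
goto(c[0],c[1],.025,None)
# tank: top ellipse centre in this view
print(ray(d,(511,183),.044))
E
```

```text
0.08285874776369251 0.08274182117591018
[0.37125239 0.25429063]
[ 26.7   0.6 -45.2]
[23.1  1.3 18.8]
t=31.10 tcp [425.4 223.2 199.8] cur yaw 62.2 j6 0.97 tilt deg 0.03
-> tx 62.4 ty 2.4 tz 174.8 az 0.0
[0.51134468 0.39853612 0.044     ]
```

```bash
python3 -m inch '[{"tx":30,"ty":1,"tz":0,"ax":0,"ay":0,"az":0},{"tx":62.4,"ty":2.2,"tz":20,"ax":0,"ay":0,"az":0},{"tx":62.4,"ty":2.2,"tz":70,"ax":0,"ay":0,"az":0},{"tx":62.4,"ty":2.2,"tz":115,"ax":0,"ay":0,"az":0},{"tx":62.4,"ty":2.2,"tz":140,"ax":0,"ay":0,"az":0}]' >/dev/null; python3 -m inch '[{"tx":0,"ty":0,"tz":15,"ax":0,"ay":0,"az":0},{"tx":0,"ty":0,"tz":26,"ax":0,"ay":0,"az":0},{"tx":0,"ty":0,"tz":31,"ax":0,"ay":0,"az":0},{"tx":0,"ty":0,"tz":33,"ax":0,"ay":0,"az":0},{"tx":0,"ty":0,"tz":33,"ax":0,"ay":0,"az":0}]'; python3 -m inch '[{"tx":0,"ty":0,"tz":1,"ax":0,"ay":0,"az":0},{"tx":0,"ty":0,"tz":2,"ax":0,"ay":0,"az":0},{"tx":0,"ty":0,"tz":2,"ax":0,"ay":0,"az":0}]'; python3 -c "from h import *;goto(.3713,.2543,.025)"
```

```text
t: 32.35
tool_pos: [0.3709, 0.2546, 0.0275]
tcp_rot: [0.0, 0.239, 0.971, 0.0]
wrist_force: [0.2, 0.0, -1.6]
opening: 0.569
gripper_force: 62.5
t: 32.72
tool_pos: [0.3707, 0.2545, 0.0253]
tcp_rot: [0.0, 0.239, 0.971, 0.0]
wrist_force: [-1.2, -0.5, 1.4]
opening: 0.573
gripper_force: 62.7
t=32.73 tcp [370.7 254.5  25.3] cur yaw 62.3 j6 1.09 tilt deg 0.03
-> tx -0.6 ty 0.1 tz 0.3 az 0.0
```

```bash
python3 -m inch '[{"tx":0,"ty":0,"tz":0.5,"ax":0,"ay":0,"az":0},{"tx":0,"ty":0,"tz":0.5,"ax":0,"ay":0,"az":0},{"tx":0,"ty":0,"tz":0.5,"ax":0,"ay":0,"az":0}]' - 20;python3 -m inch '[{"tx":0,"ty":0,"tz":0,"ax":0,"ay":0,"az":0},{"tx":0,"ty":0,"tz":0,"ax":0,"ay":0,"az":0},{"tx":0,"ty":0,"tz":0,"ax":0,"ay":0,"az":0},{"tx":0,"ty":0,"tz":0,"ax":0,"ay":0,"az":0},{"tx":0,"ty":0,"tz":-2,"ax":0,"ay":0,"az":0}]' -1; python3 -m inch '[{"tx":0,"ty":0,"tz":-30,"ax":0,"ay":0,"az":0},{"tx":0,"ty":0,"tz":-80,"ax":0,"ay":0,"az":0},{"tx":0,"ty":0,"tz":-130,"ax":0,"ay":0,"az":0},{"tx":0,"ty":0,"tz":-172,"ax":0,"ay":0,"az":0},{"tx":0,"ty":0,"tz":-172,"ax":0,"ay":0,"az":0}]'; python3 -c "from h import *;look(.511,.3975,.2,62.3)"
```

```text
t: 33.1
tool_pos: [0.3707, 0.2545, 0.0253]
tcp_rot: [0.0, 0.239, 0.971, 0.0]
wrist_force: [-1.9, -0.3, 6.6]
opening: 0.573
gripper_force: 62.7
t: 33.72
tool_pos: [0.3704, 0.2543, 0.0264]
tcp_rot: [-0.0, 0.239, 0.971, -0.0]
wrist_force: [0.4, 0.1, -0.3]
opening: 0.999
gripper_force: 0.0
t: 34.35
tool_pos: [0.3721, 0.2554, 0.2021]
tcp_rot: [0.002, 0.239, 0.971, 0.002]
wrist_force: [-0.2, -0.7, -0.2]
opening: 1.005
gripper_force: 0.0
t=34.35 tcp [372.1 255.4 202.1] cur yaw 62.3 j6 1.09 tilt deg 0.37
-> tx -116.9 ty 190.4 tz 3.5 az -0.0
```

```bash
python3 -m inch '[{"tx":-25,"ty":40,"tz":0,"ax":0,"ay":0,"az":0},{"tx":-52,"ty":84,"tz":0,"ax":0,"ay":0,"az":0},{"tx":-80,"ty":130,"tz":0,"ax":0,"ay":0,"az":0},{"tx":-105,"ty":172,"tz":0,"ax":0,"ay":0,"az":0},{"tx":-117,"ty":190,"tz":0,"ax":0,"ay":0,"az":0}]'>/dev/null; python3 -m inch '[{"tx":0,"ty":0,"tz":0,"ax":0,"ay":0,"az":0},{"tx":0,"ty":0,"tz":0,"ax":0,"ay":0,"az":0},{"tx":0,"ty":0,"tz":0,"ax":0,"ay":0,"az":0}]'
python3 - <<'E'
from h import *
look(.511,.3975,.2,62.3)
d=vision.get_image("wrist");cv2.imwrite("pics/w10.png",d["frame"]);print(proj(d,[.511,.3975,.044]))
E
```

```text
t: 35.35
tool_pos: [0.5616, 0.3677, 0.1989]
tcp_rot: [-0.0, 0.239, 0.971, 0.0]
wrist_force: [0.1, 0.2, 0.1]
opening: 0.998
gripper_force: 0.0
t=35.35 tcp [561.6 367.7 198.9] cur yaw 62.3 j6 1.06 tilt deg 0.00
-> tx -1.3 ty 2.9 tz -1.1 az -0.0
[np.float64(285.99932059322737), np.float64(119.32384977442398)]
```

View pics/w10.png

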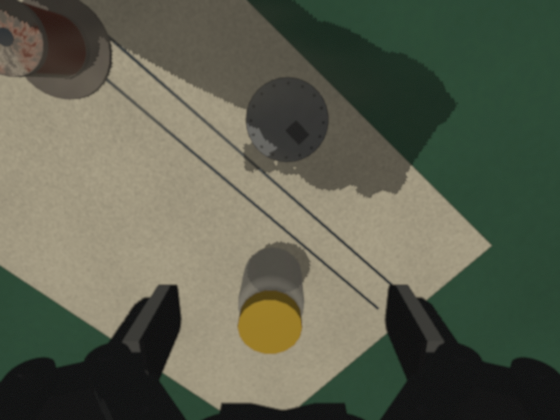

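The tank top spans x 246-328 and y 77-162, so its centre is (287,119.5), within 1 mm of the estimate. The jar is at (270,322), clear of the descent.

```bash
python3 -m inch '[{"tx":30,"ty":2,"tz":0,"ax":0,"ay":0,"az":0},{"tx":58.5,"ty":3.5,"tz":20,"ax":0,"ay":0,"az":0},{"tx":58.5,"ty":3.5,"tz":70,"ax":0,"ay":0,"az":0},{"tx":58.5,"ty":3.5,"tz":115,"ax":0,"ay":0,"az":0},{"tx":58.5,"ty":3.5,"tz":145,"ax":0,"ay":0,"az":0}]'; python3 -m inch '[{"tx":0,"ty":0,"tz":20,"ax":0,"ay":0,"az":0},{"tx":0,"ty":0,"tz":38,"ax":0,"ay":0,"az":0},{"tx":0,"ty":0,"tz":42,"ax":0,"ay":0,"az":0},{"tx":0,"ty":0,"tz":42,"ax":0,"ay":0,"az":0}]'; python3 -m inch '[{"tx":0,"ty":0,"tz":0,"ax":0,"ay":0,"az":0},{"tx":0,"ty":0,"tz":0,"ax":0,"ay":0,"az":0},{"tx":0,"ty":0,"tz":0,"ax":0,"ay":0,"az":0},{"tx":0,"ty":0,"tz":0,"ax":0,"ay":0,"az":0},{"tx":0,"ty":0,"tz":0,"ax":0,"ay":0,"az":0}]' 1 60;  python3 -m inch '[{"tx":0,"ty":0,"tz":-15,"ax":0,"ay":0,"az":0},{"tx":0,"ty":0,"tz":-50,"ax":0,"ay":0,"az":0},{"tx":0,"ty":0,"tz":-100,"ax":0,"ay":0,"az":0},{"tx":0,"ty":0,"tz":-150,"ax":0,"ay":0,"az":0},{"tx":0,"ty":0,"tz":-190,"ax":0,"ay":0,"az":0}]'; python3 -c "from h import *;look(.3707,.2544,.2,62.3)"
```

```text
t: 36.02
tool_pos: [0.5109, 0.3977, 0.0519]
tcp_rot: [-0.0, 0.239, 0.971, -0.001]
wrist_force: [0.3, -0.3, -0.2]
opening: 1.0
gripper_force: 0.0
t: 36.52
tool_pos: [0.5124, 0.3986, 0.012]
tcp_rot: [0.0, 0.239, 0.971, 0.0]
wrist_force: [0.3, -0.3, 0.3]
opening: 0.999
gripper_force: 0.0
t: 37.15
tool_pos: [0.5131, 0.399, 0.013]
tcp_rot: [0.001, 0.24, 0.971, 0.001]
wrist_force: [-0.6, -0.1, 6.2]
opening: 0.751
gripper_force: 67.1
t: 37.78
tool_pos: [0.5123, 0.3985, 0.2045]
tcp_rot: [0.001, 0.239, 0.971, 0.001]
wrist_force: [1.1, 0.3, -2.3]
opening: 0.754
gripper_force: 66.7
t=37.77 tcp [512.3 398.5 204.5] cur yaw 62.3 j6 1.14 tilt deg 0.10
-> tx -1.7 ty -193.4 tz 4.2 az -0.0
```

```bash
python3 -m inch '[{"tx":0,"ty":-40,"tz":0,"ax":0,"ay":0,"az":0},{"tx":0,"ty":-90,"tz":0,"ax":0,"ay":0,"az":0},{"tx":-1,"ty":-140,"tz":0,"ax":0,"ay":0,"az":0},{"tx":-1.7,"ty":-180,"tz":0,"ax":0,"ay":0,"az":0},{"tx":-1.7,"ty":-193,"tz":0,"ax":0,"ay":0,"az":0}]'>/dev/null; python3 -m inch '[{"tx":0,"ty":0,"tz":0,"ax":0,"ay":0,"az":0},{"tx":0,"ty":0,"tz":0,"ax":0,"ay":0,"az":0},{"tx":0,"ty":0,"tz":0,"ax":0,"ay":0,"az":0}]'
python3 - <<'E'
from h import *
d=vision.get_image("wrist");f=d["frame"];cv2.imwrite("pics/w11.png",f)
e=np.array(proj(d,[.3707,.2544,.07]));rim=np.array(proj(d,[.3707+.025*-.885,.2544+.025*.466,.07]));rr=np.linalg.norm(rim-e)
print("expect",e.round(1),rr)
g=cv2.medianBlur(cv2.cvtColor(f,cv2.COLOR_BGR2GRAY),5)
C=cv2.HoughCircles(g[:200],cv2.HOUGH_GRADIENT,1,10,param1=80,param2=12,minRadius=int(rr-4),maxRadius=int(rr+4))
for c in C[0][:6]: print(c,ray(d,c[:2],.07).round(4))
# red-brown saturation-independent check: columns/rows darker/redder than paper around expected place
m=(f[:,:,2].astype(int)-f[:,:,0]>25)&(np.hypot(*(np.indices(g.shape)[::-1]-e[:,None,None]))<60)
ys,xs=np.nonzero(m);print(m.sum(),xs.min(),xs.max(),ys.min(),ys.max())
goto(.3707,.2544,.083,62.3)
E
```

```text
t: 38.78
tool_pos: [0.4245, 0.2277, 0.2012]
tcp_rot: [-0.0, 0.239, 0.971, -0.0]
wrist_force: [1.1, -0.9, -2.2]
opening: 0.755
gripper_force: 66.8
expect [280.8 120.2] 35.78587533513124
[310.5 163.5  32.9] [0.41   0.2596 0.07  ]
[281.5 119.5  34.9] [0.3705 0.2551 0.07  ]
3330 221 314 85 180
t=38.83 tcp [424.4 227.6 201.1] cur yaw 62.3 j6 0.97 tilt deg 0.03
-> tx 60.0 ty -1.1 tz 118.2 az 0.0
```

The circle found at (281.5,119.5), r 35, confirms the pillar within 1 mm of where it was released. Placing the tank.

```bash
python3 -m inch '[{"tx":30,"ty":0,"tz":0,"ax":0,"ay":0,"az":0},{"tx":59.5,"ty":-0.6,"tz":10,"ax":0,"ay":0,"az":0},{"tx":59.5,"ty":-0.6,"tz":50,"ax":0,"ay":0,"az":0},{"tx":59.5,"ty":-0.6,"tz":85,"ax":0,"ay":0,"az":0},{"tx":59.5,"ty":-0.6,"tz":100,"ax":0,"ay":0,"az":0}]' >/dev/null; python3 -m inch '[{"tx":0,"ty":0,"tz":8,"ax":0,"ay":0,"az":0},{"tx":0,"ty":0,"tz":14,"ax":0,"ay":0,"az":0},{"tx":0,"ty":0,"tz":16.5,"ax":0,"ay":0,"az":0},{"tx":0,"ty":0,"tz":17,"ax":0,"ay":0,"az":0},{"tx":0,"ty":0,"tz":17,"ax":0,"ay":0,"az":0}]'; python3 -m inch '[{"tx":0,"ty":0,"tz":0.5,"ax":0,"ay":0,"az":0},{"tx":0,"ty":0,"tz":1,"ax":0,"ay":0,"az":0},{"tx":0,"ty":0,"tz":1,"ax":0,"ay":0,"az":0}]'; python3 -c "from h import *;goto(.3705,.2551,.083)"
```

```text
t: 40.08
tool_pos: [0.3714, 0.2541, 0.0849]
tcp_rot: [0.0, 0.24, 0.971, 0.0]
wrist_force: [-0.8, -0.5, -0.9]
opening: 0.755
gripper_force: 66.9
t: 40.45
tool_pos: [0.3711, 0.2539, 0.0835]
tcp_rot: [-0.0, 0.239, 0.971, -0.0]
wrist_force: [0.1, -0.5, -2.3]
opening: 0.757
gripper_force: 66.9
t=40.45 tcp [371.1 253.9  83.5] cur yaw 62.3 j6 1.08 tilt deg 0.00
-> tx 1.0 ty 0.8 tz 0.5 az 0.0
```

```bash
python3 -m inch '[{"tx":0,"ty":0,"tz":0.7,"ax":0,"ay":0,"az":0},{"tx":0,"ty":0,"tz":1,"ax":0,"ay":0,"az":0},{"tx":0,"ty":0,"tz":1,"ax":0,"ay":0,"az":0}]'; python3 -m inch '[{"tx":0,"ty":0,"tz":0,"ax":0,"ay":0,"az":0},{"tx":0,"ty":0,"tz":0,"ax":0,"ay":0,"az":0},{"tx":0,"ty":0,"tz":0,"ax":0,"ay":0,"az":0},{"tx":0,"ty":0,"tz":0,"ax":0,"ay":0,"az":0},{"tx":0,"ty":0,"tz":-1,"ax":0,"ay":0,"az":0}]' -1; python3 -m inch '[{"tx":0,"ty":0,"tz":-20,"ax":0,"ay":0,"az":0},{"tx":0,"ty":0,"tz":-60,"ax":0,"ay":0,"az":0},{"tx":0,"ty":0,"tz":-110,"ax":0,"ay":0,"az":0},{"tx":-30,"ty":0,"tz":-140,"ax":0,"ay":0,"az":0},{"tx":-60,"ty":0,"tz":-140,"ax":0,"ay":0,"az":0}]'; python3 -m inch '[{"tx":0,"ty":0,"tz":0,"ax":0,"ay":0,"az":0},{"tx":0,"ty":0,"tz":0,"ax":0,"ay":0,"az":0},{"tx":0,"ty":0,"tz":0,"ax":0,"ay":0,"az":0}]' 
python3 - <<'E'
from h import *
d=vision.get_image("wrist");f=d["frame"];cv2.imwrite("pics/w12.png",f)
e=np.array(proj(d,[.3705,.2548,.114]));rim=np.array(proj(d,[.3705+.033*-.885,.2548+.033*.466,.114]));rr=np.linalg.norm(rim-e)
print("expect",e.round(1),rr)
g=cv2.medianBlur(cv2.cvtColor(f,cv2.COLOR_BGR2GRAY),5)
C=cv2.HoughCircles(g[:260],cv2.HOUGH_GRADIENT,1,10,param1=80,param2=12,minRadius=int(rr-5),maxRadius=int(rr+5))
for c in C[0][:5]: print(c,ray(d,c[:2],.114).round(4))
d=vision.get_image("top");f=d["frame"]
for n,P in[("tank",[.3705,.2548,.114]),("roofvent",[.542,-.4305,.152])]: print(n,np.round(proj(d,P),1))
E
```

```text
t: 40.83
tool_pos: [0.3712, 0.2541, 0.083]
tcp_rot: [0.0, 0.239, 0.971, 0.0]
wrist_force: [-1.8, -1.4, 5.8]
opening: 0.755
gripper_force: 67.4
t: 41.45
tool_pos: [0.3711, 0.2539, 0.0834]
tcp_rot: [-0.0, 0.239, 0.971, -0.0]
wrist_force: [-0.3, -0.3, 0.3]
opening: 1.003
gripper_force: 0.0
t: 42.08
tool_pos: [0.426, 0.2266, 0.2267]
tcp_rot: [0.002, 0.239, 0.971, 0.002]
wrist_force: [-0.4, 0.9, -0.3]
opening: 0.997
gripper_force: 0.0
t: 42.45
tool_pos: [0.4234, 0.2262, 0.2232]
tcp_rot: [-0.0, 0.239, 0.971, -0.0]
wrist_force: [-0.8, 0.4, -0.5]
opening: 1.002
gripper_force: 0.0
expect [283.6 123.1] 51.77560059289006
[281.5 121.5  51. ] [0.3689 0.254  0.114 ]
[392.5 108.5  50.8] [0.3961 0.3243 0.114 ]
[446.5 150.5  55.4] [0.4401 0.3471 0.114 ]
[381.5  96.5  47.4] [0.3855 0.3207 0.114 ]
[454.5 196.5  55.4] [0.4749 0.3411 0.114 ]
tank [203.4 261.7]
roofvent [445.8 197.9]
```

The tank's top circle has the right radius and sits within 2 mm of the pillar axis. Both buildings are in place, so I'm handing in.

```bash
python3 -c "from rig import order;print(order.sign_off())"
```

```text
the job is handed in; nothing more can be done
None
```

Both buildings are assembled on their footings and the job was handed in at about 43 s robot time; the signal box looked square and centred in the side view, the tank measured within 2 mm of the pillar axis, no move was made against the jar, tape or glue bottle, and the sign-off gave no verdict.

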